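Fit the sprung idler roller into its fork

TASK

Take the sprung idler roller out of its wooden storage cradle, lay it across the notches on top of the grey fork and let go of it there. Then take it again by its two upright tabs, squeeze them together so that the axle gets short enough to pass, lower it gently between the cheeks until you feel it land on the unseen ledges (do not force it down), and let the spring push both axle ends into the recesses. Leave the V-block and the yellow screwdriver where they lie.

Things in the scene. Friction and masses are not known exactly. Their poses are not given: they have to be found in the camera images.
- idler: Sprung idler roller, 142 mm long over its axle ends, 0.2 to 0.4 kg. Origin on its axis at mid-length (spring out); y runs along the axle, z up towards the tab tops. Drum, then bare 9 mm rod, between two upright tabs, 66 mm over the tabs' outer faces (44 mm fully squeezed). Outside the tabs the axle ends are 12 mm wide (x), 10 mm high (z): keep fingertips 7 mm or more above the axis there.
- drum (a point): Middle of the dark rubber drum, on its axis: 30 mm diameter, 27 mm long (idler y -27 to 0 mm).
- tab_a (a point): Outer face of the fixed tab (idler y = -33 mm), 20 mm above the axis, a good height to squeeze. Aluminium plate 24 mm wide (x), 5 mm thick, from 15 mm below to 30 mm above the axis.
- tab_b (a point): The same on the sprung tab, of the same size (idler y = +33 mm when extended); moves in by up to 22 mm with the sprung axle end.
- end_a (a point): Centre of the fixed axle end's tip (idler y = -71 mm).
- end_b (a point): Centre of the sprung axle end's tip (idler y = +71 mm when extended); it moves with the sprung tab.
- plunger (a joint): How far the sprung tab and axle end are pushed in, 0 (extended) to 0.022 m (stop). Spring force about 9 N extended, 16 N at the stop; damped, so it comes out in about 0.3 s.
- cradle: Wooden storage cradle, fixed, 70 x 112 x 72 mm, origin under its centre. The idler lies along its y axis, axis 40 mm above the bench, axle in 16 mm wide slots open upward in two end walls. The walls (y = 36 to 54 mm either side, 72 mm high) stand 3 mm outside the tabs, so no finger fits there; the drum is free between them.
- fork: Grey idler fork, fixed, base 76 x 184 mm, origin under its centre; the idler goes along its y axis, either way round. Two cheeks, inner faces at y = +64 and -64 mm, tops 84 mm above the bench. Inside, below 60 mm, steel bearing plates (faces at y = +65 and -65 mm), each with a recess at x = 0, 18 mm wide, 14 mm high, 7.5 mm deep, into which an axle end springs.
- notch_l (a point): Floor of the notch on the cheek at fork y = +64 mm, at its inner edge, 74 mm above the bench; 15 mm wide, sides sloping out above. Laid across both notches, the idler's axis is at 79 mm.
- notch_r (a point): The same on the cheek at y = -64 mm. Below each notch the recess floor runs on inward as a 20 mm wide ledge to 56 mm from the fork's middle. Both ledges have the same height, set anywhere from 34 to 46 mm above the bench: not measured and hard to see, so it must be felt. The axis of an idler lying on them is 5 mm higher.
- v_block: Bystander: grey steel V-block, 55 x 50 x 40 mm, loose, origin under its centre.
- screwdriver: Bystander: screwdriver with yellow handle, 220 mm long, loose.
Things that resemble listed ones, but are neither listed nor needed, are in the scene too. What is meant by the idler is not pink, and is the larger of those in its own colour.

How it is judged:
On the way, in this order (a step that is already met when the one before it is completed fails the run):
1. the idler lies at rest across the notches on top of the fork, let go (z of end_a in the frame of fork between 0.074 and 0.085 m and z of end_b in the frame of fork between 0.074 and 0.085 m and horizontal distance between idler and fork below 0.012 m and linear speed of idler below 0.02 m/s and contact force between the fingers and idler below 0.1 N), for 0.2 s.
2. the idler is squeezed short by its tabs while still above the cheeks' recesses (value of joint plunger above 0.014 m and contact force between the fingers and idler above 5 N and z of idler in the frame of fork above 0.06 m), for 0.1 s.
At the end, for the whole second after the job is handed in: The idler sits at rest between the cheeks, both axle ends sprung at least 2.5 mm into the recesses of the bearing plates (tips more than 67.5 mm from the fork's middle, one at each side), axis 34 to 56 mm above the fork's foot and parallel to the fork's y axis within 0.08 rad (z of end_a in the frame of fork between 0.034 and 0.056 m and z of end_b in the frame of fork between 0.034 and 0.056 m and ((y of end_a in the frame of fork below -0.0675 m and y of end_b in the frame of fork above 0.0675 m) or (y of end_a in the frame of fork above 0.0675 m and y of end_b in the frame of fork below -0.0675 m)) and angle between the y axis of idler and the y axis of fork, either way round below 0.08 rad and linear speed of idler below 0.02 m/s); the robot touches nothing.
It fails at once if the idler is forced against the fork with more than 50 N (contact force between idler and fork above 50 N).
It fails at once if the V-block is displaced by more than 30 mm (distance of v_block from where it was at the start of the episode above 0.03 m).
It fails at once if the screwdriver is displaced by more than 30 mm (distance of screwdriver from where it was at the start of the episode above 0.03 m).
It also fails if it takes over 42 s, if anything falls off the work surface, if the arm or the gripper's body presses on something with over 40 N, if the wrist force passes 120 N, or if a joint passes its speed limit or range.

ROBOT

A 6-joint arm with a two-finger parallel gripper is mounted at the origin on a cart in front of the work surface, level with it; the furniture and walls round the work are solid. World frame = base frame: x ahead of the robot, y to its left, z up, the work surface at z = 0. Lengths are in m, angles in rad, forces in N, time in s.
With the tool pointing down it reaches from about 0.35 to 0.975 m from the base axis. Payload 4.9 kg.
Tool frame: the origin (TCP) lies on the centre line of the jaws, within the pads' length; the fingertips stand ctrl.nose_length ahead of it and the grasp point (between the pads) lies 2 mm behind it (ctrl.nose_length is the distance from the TCP to the fingertips, in m); z points along the fingers, y is the direction in which the jaws open and shut (so a half turn about z gives the same grasp; the last joint's range is limited). The gripper opens to 85 mm and grips with 20 to 120 N. Pads are 22 mm wide; open, the fingers measure 114 mm over their backs; the gripper's body (76 mm by 85 mm) begins 54 mm behind the grasp point. The pads swing forward as they close: fully open they stand 13 mm farther back than shut.
Start: joints at [-1.315, 0.053, 1.613, -0, 1.476, -0.119], TCP at [0.229, -0.582, 0.248] pointing down, gripper open.
Joint ranges: [-3.01, 3.01], [-1.01, 2.22], [0.06, 2.58], [-1.02, 4.17], [0.09, 2.62], [-3.14, 3.14]. Speed limits (rad/s): [2.57, 2.57, 3.14, 3.14, 3.14, 3.14].

INTERFACE

Orientations are given as a rotation vector (axis times angle).
In Python, from station import sensors, get_image, order, ctrl gives the robot as it stands.
- The arm moves only by the tool move_arm, never from a script. Its argument "increments" is a list of rows, each a list of 5 numbers: the shift along the tool's x, y, z in cm, then the turn about the tool's z in degrees, then the finger opening in cm, from 0 to 8.54. In form: [[dx, dy, dz, twist, gripper], ...]. A call has 1 to 5 rows; each row is the pose to reach, as a shift and turn from the pose commanded when the call began, along the tool's axes at that moment; what a row does not reach only later rows make up. A row lasts 1/8 s, in which the tool goes at most 62.5 mm and 10.7 degrees, less where a joint would pass 70% of its speed; a pose out of reach is approached as far as the arm can. A call with a gripper value outside its range is refused whole. The fingers move at their own pace and stop on an object; "newtons" is the grip in N (left out, the last holds). Time passes only in rows, so rows that repeat a pose let the fingers close. It gives the time, the measured TCP pose, the force and the opening at its end, in the units of the state.
- sensors.get_obs(): the state, without advancing time (a new reading comes with each control period).
- get_image(name): name is "scene" or "top" or "wrist"; returns a dict with "image" (400x640x3 uint8, red, green, blue), "K" (3x3 intrinsics, pixels), "R" (3x3) and "t" (3): a world point X has camera coordinates R X + t. Camera axes: x right, y down, z forward; pixel columns grow to the right and rows downward; lengths in m; the calibration is good to about 2 mm. A picture is of the moment at which its call begins. There is no depth.
- order.finish_job(): hands the job in, once; it reports no verdict.
The state is a dict: "t": time; "q": joint angles; "dq": joint speeds; "effort": joint torques, N m; "tool_pos": TCP position; "tool_rot": TCP orientation; "contact_force": force on the tool from outside, world axes, zero at the start; "wrist_torque": the same for the moment, N m; "opening": finger opening in m.
Only numpy, scipy, OpenCV 4.12 (cv2) and the standard library are available. Lean on these libraries where they do the work, as an engineer would, in place of code of your own. Each camera call takes 0.05 s, during which the arm holds its last target.

## Working session

There is one attempt and no reset: what is moved stays moved. The work goes in short steps, Python scripts to look and compute and a tool call to move; the robot and the scene stay as the last step left them, time stands still between calls to the robot, and variables do not carry over. Pictures are saved under pics/ and viewed, and the job is handed in when it is done.

Besides the shell and the picture viewer there is one more tool, called after "Call:" as name([rows], argument=value, ...), one row to a line, values as JSON. move_arm: Moves the arm, as the interface text tells. Its arguments: {"type":"object","properties":{"increments":{"type":"array"},"newtons":{"type":"number"}},"required":["increments"]}

```bash
mkdir -p pics; ls
python3 - <<'E'
from station import sensors,get_image,ctrl
import cv2
print(sensors.get_obs()); print(ctrl.nose_length)
for n in ["scene","top","wrist"]:
    d=get_image(n); cv2.imwrite(f"pics/{n}0.png",d["image"][:,:,::-1]); print(n,d["K"],d["R"],d["t"])
E
```

```text
pics
{'t': 0.0, 'q': array([-1.31498743e+00,  5.33798377e-02,  1.61431657e+00, -2.99043762e-06,
        1.47599037e+00, -1.18990513e-01]), 'dq': array([-2.80035221e-04, -3.92233673e-05,  5.98376278e-04, -1.59360599e-04,
        2.17300243e-04,  8.38019017e-04]), 'effort': array([ 2.07825775e-03, -3.93679655e+01, -3.70173991e+01,  8.62602610e-05,
        7.12832581e-03, -5.76450887e-06]), 'tool_pos': array([ 0.22865721, -0.58103138,  0.24703526]), 'tool_rot': array([-3.08453712e+00, -5.84904906e-01,  2.29364501e-04]), 'contact_force': array([ 0.23364083, -0.78497206, -0.12530605]), 'wrist_torque': array([ 0.03954831, -0.04079979,  0.01206152]), 'opening': 0.08506182220288025}
0.017
scene [[500.96318547   0.         317.89310597]
 [  0.         500.96318547 204.69345222]
 [  0.           0.           1.        ]] [[ 0.59507783  0.80350842 -0.01601841]
 [ 0.51759172 -0.3984234  -0.7572038 ]
 [-0.61480174  0.4423042  -0.65298224]] [-0.12372229 -0.32123669  1.41564277]
top [[385.9835951    0.         320.52424896]
 [  0.         385.9835951  198.26596562]
 [  0.           0.           1.        ]] [[-2.25523326e-02 -9.99742562e-01 -2.49047315e-03]
 [-9.90463584e-01  2.26815460e-02 -1.35894948e-01]
 [ 1.35916451e-01 -5.98025100e-04 -9.90720122e-01]] [-0.22597426  0.57401122  0.91887105]
wrist [[339.03942409   0.         316.1252706 ]
 [  0.         339.03942409 199.83893301]
 [  0.           0.           1.        ]] [[ 0.36584262 -0.93067362 -0.00240481]
 [-0.89215297 -0.35143376  0.28382636]
 [-0.26499483 -0.10169032 -0.95887268]] [-0.62435342 -0.03712491  0.37988158]
```

View pics/scene0.png

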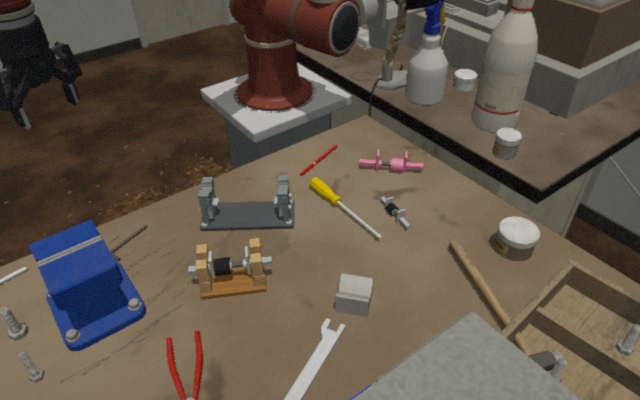

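View pics/top0.png

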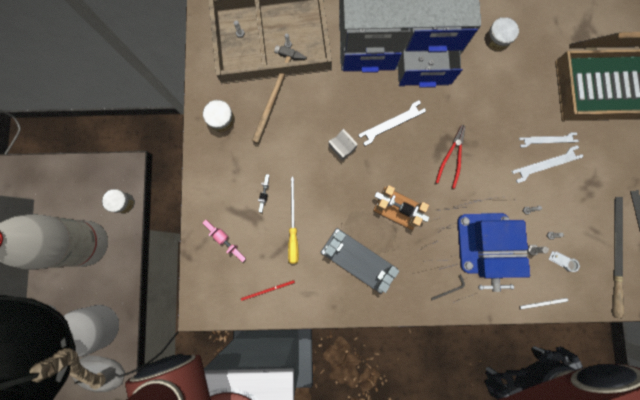

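View pics/wrist0.png

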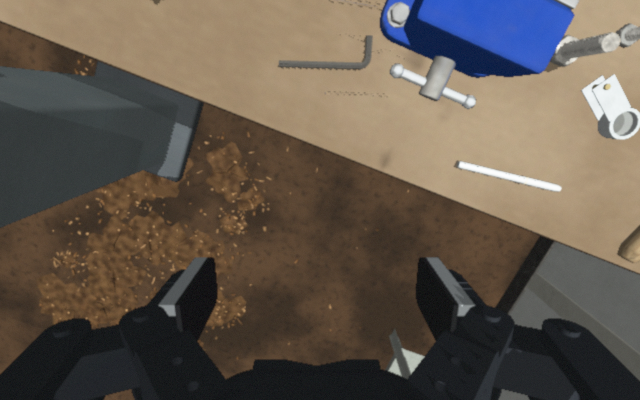

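The idler is in the cradle, at top (402,207) and scene (230,268). The fork is at top (360,260) and scene (248,205). The blue vise is at top (495,245). Next I'll enlarge these areas.

```bash
cat > h.py <<'E'
import numpy as np, cv2
from station import sensors,get_image,ctrl
from scipy.spatial.transform import Rotation as Ro
def crop(img,x0,y0,w,h,s,name):
    c=cv2.resize(img[y0:y0+h,x0:x0+w,::-1],None,fx=s,fy=s,interpolation=cv2.INTER_CUBIC); 
    for i in range(0,w,10): cv2.putText(c,str(x0+i),(i*s,8),0,.3,(0,255,255),1); cv2.line(c,(i*s,10),(i*s,14),(0,255,255),1)
    for i in range(0,h,10): cv2.putText(c,str(y0+i),(0,i*s+4),0,.3,(0,255,255),1)
    cv2.imwrite("pics/"+name,c)
def ray(d,uv):
    v=d["R"].T@np.linalg.solve(d["K"],np.array([uv[0],uv[1],1.])); c=-d["R"].T@d["t"]; return c,v/np.linalg.norm(v)
def plane(d,uv,z):
    c,v=ray(d,uv); return c+v*(z-c[2])/v[2]
def tri(*obs):
    A=np.zeros((3,3));b=np.zeros(3)
    for d,uv in obs:
        c,v=ray(d,uv);P=np.eye(3)-np.outer(v,v);A+=P;b+=P@c
    X=np.linalg.solve(A,b); res=[np.round(proj(d,X)-uv,1) for d,uv in obs]; return X,res
def proj(d,X):
    p=d["K"]@(d["R"]@np.asarray(X)+d["t"]); return p[:2]/p[2]
E
python3 - <<'E'
from h import *
import pickle
D={n:get_image(n) for n in("scene","top")}
pickle.dump(D,open("d0.pkl","wb"))
crop(D["top"]["image"],315,175,125,125,6,"t1.png")
crop(D["scene"]["image"],180,165,130,95,6,"s1.png")
crop(D["scene"]["image"],180,225,110,80,7,"s2.png")
E
```

```text
(no output)
```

View pics/t1.png

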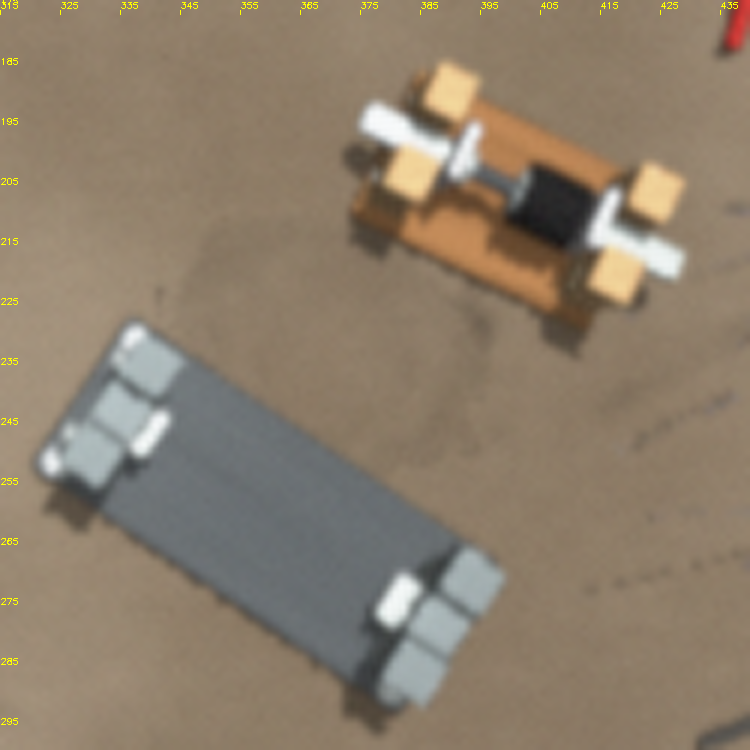

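View pics/s1.png

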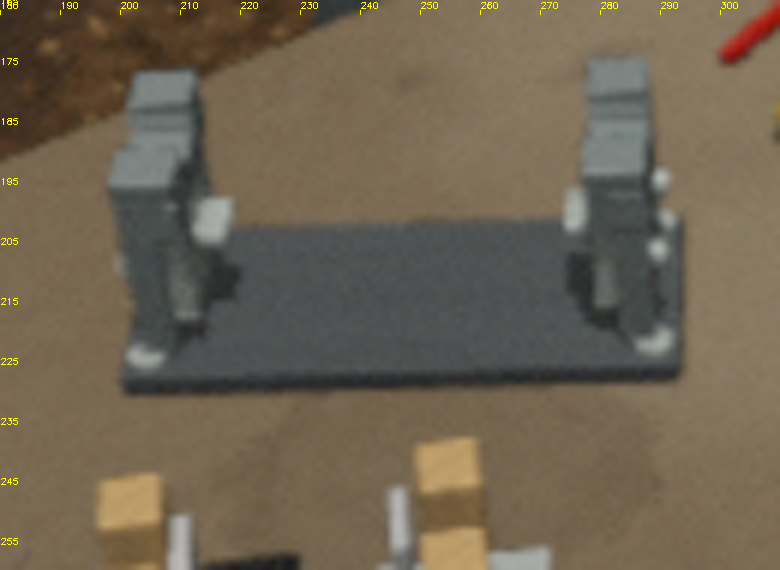

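View pics/s2.png

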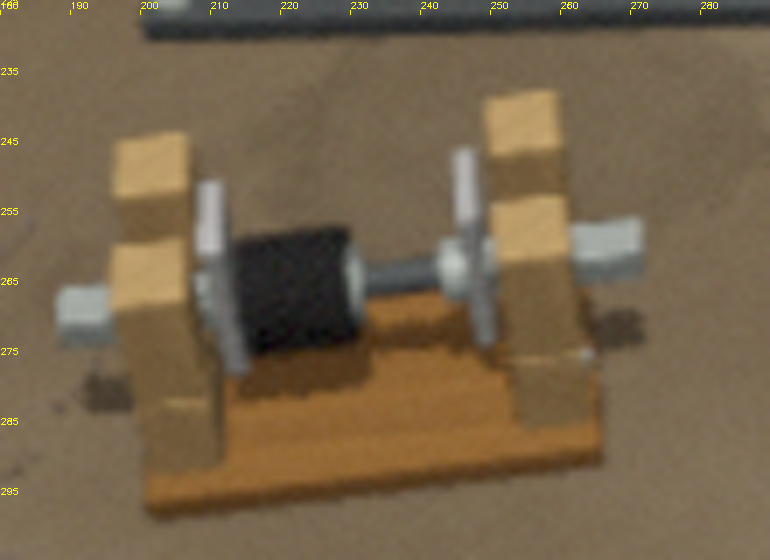

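Run:
```python
from h import *
import pickle
D=pickle.load(open("d0.pkl","rb"));T,S=D["top"],D["scene"]
np.set_printoptions(precision=4,suppress=True)
P={ # name:(top,scene) pixels; tops of blocks: centre of top faces
'crA1':((424,206.5),(201,248)),'crA2':((417.5,220),(200.5,264)),
'crB1':((390,190),(254,242)),'crB2':((383.5,203.5),(254.5,257.5)),
'tipa':((427.3,217.5),(188,268)),'tipb':((375.7,194),(271.5,259)),
'drum':((405.5,209),(221,266)),
'tabAtop':((416,208.5),(209,252)),'tabBtop':((392.5,198.5),(245.5,248)),
'fkL1':((339,235),(280,177)),'fkL2':((330,250.5),(281,190)),
'fkR1':((394,271),(207,180)),'fkR2':((384,286),(203,192)),
'ledL':((341,246.5),(275,199.5)),'ledR':((381.5,274.5),(215,201)),
}
X={}
for k,(a,b) in P.items():
    X[k],r=tri((T,a),(S,b)); print(k,X[k],r[0],r[1])
def ang(a,b): v=b-a; return np.degrees(np.arctan2(v[1],v[0]))
print("cradle c",(X['crA1']+X['crA2']+X['crB1']+X['crB2'])/4, ang(X['crA1']+X['crA2'],X['crB1']+X['crB2']))
print("idler c",(X['tipa']+X['tipb'])/2,ang(X['tipa'],X['tipb']),np.linalg.norm(X['tipa']-X['tipb']))
print("fork c",(X['fkL1']+X['fkL2']+X['fkR1']+X['fkR2'])/4, ang(X['fkR1']+X['fkR2'],X['fkL1']+X['fkL2']))
o=sensors.get_obs();R=Ro.from_rotvec(o['tool_rot']).as_matrix();print(R)
```

```text
crA1 [ 0.5359 -0.4769  0.1006] [-0.3 -0.1] [-0.5 -0. ]
crA2 [ 0.5095 -0.4759  0.039 ] [-0.2 -0.1] [-0.3 -0. ]
crB1 [ 0.5761 -0.4009  0.1   ] [-0.1 -0. ] [-0.1  0. ]
crB2 [ 0.5526 -0.3937  0.0386] [-0.3 -0.2] [-0.6  0. ]
tipa [ 0.514  -0.4987  0.048 ] [0.2 0.1] [0.3 0. ]
tipb [ 0.5766 -0.3743  0.0425] [-0.6 -0.3] [-1.  0.]
drum [ 0.5367 -0.4489  0.0396] [0.3 0.2] [ 0.5 -0. ]
tabAtop [ 0.5334 -0.4638  0.0809] [0. 0.] [ 0. -0.]
tabBtop [ 0.559  -0.4099  0.0777] [-0.1 -0. ] [-0.1  0. ]
fkL1 [ 0.4732 -0.2798  0.1142] [0.5 0.3] [ 0.7 -0. ]
fkL2 [ 0.4391 -0.26    0.0514] [0.5 0.3] [ 0.7 -0. ]
fkR1 [ 0.3932 -0.3952  0.113 ] [-1.7 -0.9] [-2.3 -0.1]
fkR2 [ 0.3525 -0.3866  0.0533] [0.9 0.4] [1.2 0. ]
ledL [ 0.4495 -0.2846  0.0462] [-0.5 -0.3] [-0.7  0. ]
ledR [ 0.3805 -0.38    0.0454] [-0.4 -0.2] [-0.6 -0. ]
cradle c [ 0.5435 -0.4369  0.0695] 62.22173771115547
idler c [ 0.5453 -0.4365  0.0452] 63.28023508582711 0.13938066690588505
fork c [ 0.4145 -0.3304  0.083 ] 55.46132516035768
[[ 0.9306  0.3661 -0.0002]
 [ 0.3661 -0.9306  0.001 ]
 [ 0.0001 -0.001  -1.    ]]
```

Run:
```python
from h import *
import pickle
D=pickle.load(open("d0.pkl","rb"));T,S=D["top"],D["scene"]
np.set_printoptions(precision=4,suppress=True)
P={
'crA1':((424,206.5),(200.5,264)),'crA2':((417.5,220),(201,248)),
'crB1':((390,190),(254.5,257.5)),'crB2':((383.5,203.5),(254,242)),
'fkL1':((339,235),(281,190)),'fkL2':((330,250.5),(280,177)),
'fkR1':((394,271),(203,192)),'fkR2':((384,286),(207,180)),
}
X={}
for k,(a,b) in P.items():
    X[k],r=tri((T,a),(S,b)); print(k,X[k],r[0],r[1])
def ang(a,b): v=b-a; return np.degrees(np.arctan2(v[1],v[0]))
print("cradle c",(X['crA1']+X['crA2']+X['crB1']+X['crB2'])/4, ang(X['crA1']+X['crA2'],X['crB1']+X['crB2']))
print("fork c",(X['fkL1']+X['fkL2']+X['fkR1']+X['fkR2'])/4, ang(X['fkR1']+X['fkR2'],X['fkL1']+X['fkL2']))
o=sensors.get_obs();R=Ro.from_rotvec(o['tool_rot']).as_matrix();print(np.degrees(np.arctan2(R[1,1],R[0,1])))
```

```text
crA1 [ 0.5392 -0.485   0.0708] [-0.3 -0.1] [-0.5 -0. ]
crA2 [ 0.5071 -0.4677  0.0714] [-0.2 -0.1] [-0.3 -0. ]
crB1 [ 0.5807 -0.4062  0.0705] [-0.1 -0. ] [-0.2  0. ]
crB2 [ 0.5487 -0.3886  0.0706] [-0.3 -0.2] [-0.5  0. ]
fkL1 [ 0.4745 -0.281   0.0846] [0.4 0.2] [ 0.6 -0. ]
fkL2 [ 0.439  -0.2595  0.0837] [0.6 0.3] [ 0.8 -0. ]
fkR1 [ 0.3902 -0.4031  0.0861] [-0.4 -0.2] [-0.5 -0. ]
fkR2 [ 0.3569 -0.3788  0.0825] [-0.5 -0.3] [-0.7 -0. ]
cradle c [ 0.5439 -0.4369  0.0708] 62.2232623693124
fork c [ 0.4151 -0.3306  0.0842] 55.427308473992596
-68.52459489074121
```

```bash
cat >> h.py <<'E'
np.set_printoptions(precision=4,suppress=True)
def inc(pos,jaw=None):
    o=sensors.get_obs();R=Ro.from_rotvec(o['tool_rot']).as_matrix();p=o['tool_pos']
    d=R.T@(np.array(pos)-p)*100
    a=np.degrees(np.arctan2(R[1,1],R[0,1])); tw=0 if jaw is None else -(((jaw-a)+90)%180-90)
    print("t",o['t'],"pos",p,"jaw",a,"tilt",R[:,2],"F",o['contact_force'],"open",o['opening']); print("inc cm",d,"twist",tw)
E
python3 - <<'E'
from h import *
print([a for a in dir(ctrl) if a[0]!='_'])
D=get_image("wrist");o=sensors.get_obs();R=Ro.from_rotvec(o['tool_rot']).as_matrix()
c=-D['R'].T@D['t'];print("cam in tool",R.T@(c-o['tool_pos']),"axes",D['R']@R)
inc((0.5382,-0.4486,0.17),-27.7)
E
```

```text
['MotionError', 'nose_length']
cam in tool [ 0.072   0.0005 -0.126 ] axes [[-0.0003  1.      0.0008]
 [-0.9588 -0.     -0.284 ]
 [-0.284  -0.0008  0.9588]]
t 0.3 pos [ 0.2288 -0.5814  0.2478] jaw -68.52497404075277 tilt [-0.0002  0.0007 -1.    ] F [ 0.2132 -0.8841  0.501 ] open 0.08544302094700051
inc cm [33.6568 -1.0235  7.7877] twist -40.82497404075275
```

Call:
move_arm([
  [33.7,-1.0,7.8,-40.8,8.5],
  [33.7,-1.0,7.8,-40.8,8.5],
  [33.7,-1.0,7.8,-40.8,8.5],
  [33.7,-1.0,7.8,-40.8,8.5],
  [33.7,-1.0,7.8,-40.8,8.5],
])

```text
t: 0.92
tool_pos: [0.5104, -0.4608, 0.1775]
tool_rot: [2.688, 1.625, -0.0]
contact_force: [-0.4, -0.2, -0.4]
opening: 0.0849
```

Run:
```python
from h import *
inc((0.5382,-0.4486,0.17),-27.7)
```

```text
t 0.925 pos [ 0.5104 -0.4608  0.1775] jaw -27.681337059393996 tilt [ 0.0002 -0.0004 -1.    ] F [-0.3781 -0.242  -0.4052] open 0.08486536060398527
inc cm [2.376  1.8932 0.7493] twist 0.018662940606006373
```

Call:
move_arm([
  [2.4,1.9,0.7,0,8.5],
  [2.4,1.9,0.7,0,8.5],
])

```text
t: 1.18
tool_pos: [0.5381, -0.4476, 0.1694]
tool_rot: [-2.684, -1.628, 0.001]
contact_force: [-1.0, 0.2, -0.7]
opening: 0.0848
```

Run:
```python
from h import *
import pickle
D=get_image("wrist");pickle.dump(D,open("w1.pkl","wb"))
cv2.imwrite("pics/w1.png",D["image"][:,:,::-1])
inc((0.5382,-0.4486,0.17),-27.7)
```

```text
t 1.225 pos [ 0.5371 -0.4487  0.1701] jaw -27.62280752029403 tilt [-0.0012  0.0005 -1.    ] F [-0.8994 -0.7974 -0.2895] open 0.08457358899761855
inc cm [0.0572 0.0941 0.0138] twist 0.0771924797059711
```

View pics/w1.png

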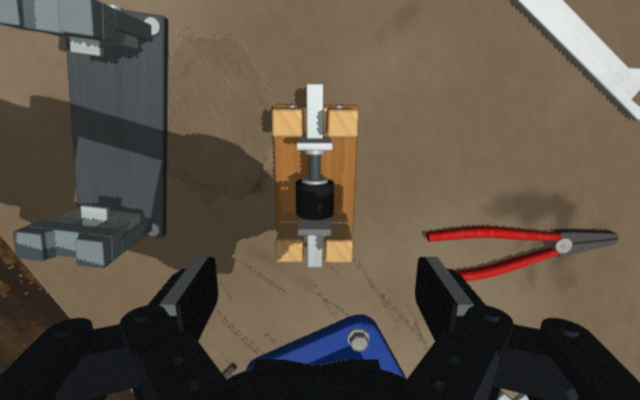

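The wrist view shows the idler upright in the image: tips at about (315,85) and (316,266), drum at (315,199). The jaw centre is at u≈316. Part of the fork shows on the left.

Run:
```python
from h import *
import pickle
D=pickle.load(open("w1.pkl","rb"));T=pickle.load(open("d0.pkl","rb"))
crop(D["image"],260,70,110,210,4,"w1c.png")
crop(D["image"],0,0,180,280,3,"w1f.png")
o=sensors.get_obs()
for n,X in dict(drum=(0.5382,-0.4486,0.040),tcp=o['tool_pos']*[1,1,0]+[0,0,.04]).items(): print(n,proj(D,X))
d=np.array([np.cos(np.radians(62.3)),np.sin(np.radians(62.3)),0]);c=np.array([.5445,-.4367,.04])
print([proj(D,c+s*d+[0,0,.005]) for s in(-.071,.071)])
print([proj(D,c+s*d) for s in(-.027,0)])
```

```text
drum [316.9138 196.316 ]
tcp [315.7122 197.0154]
[array([316.7316, 265.7021]), array([317.3851,  82.0049])]
[array([316.9148, 212.6989]), array([317.0326, 179.5434])]
```

View pics/w1c.png

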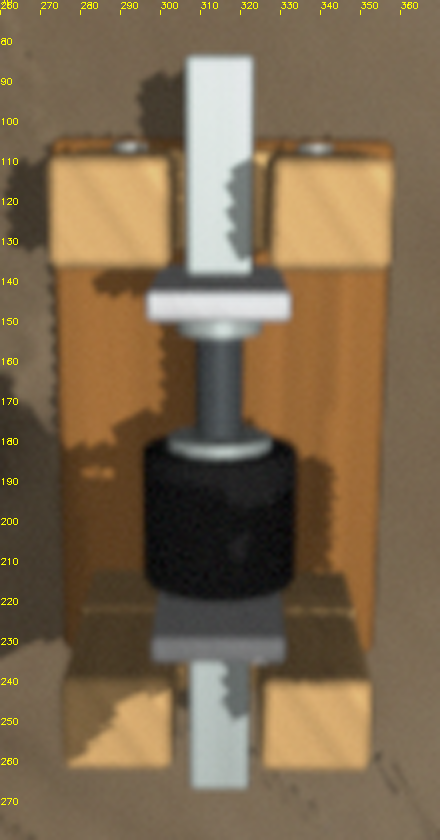

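View pics/w1f.png

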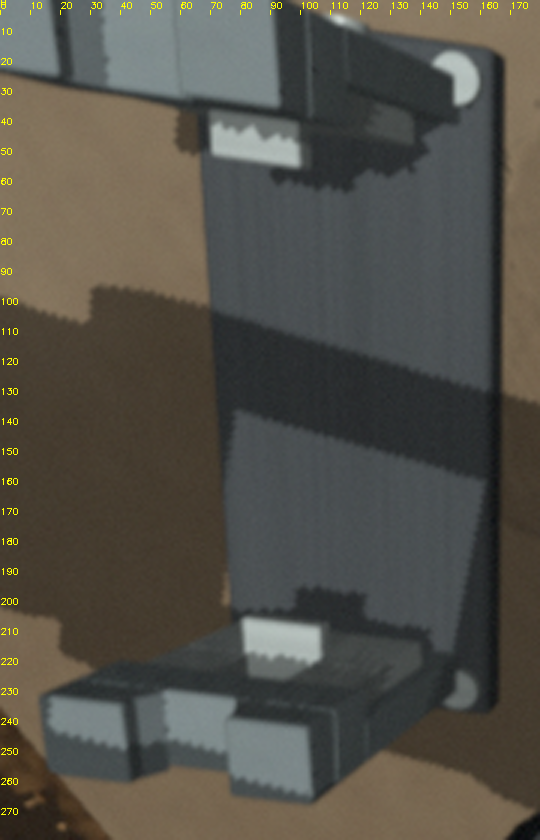

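Call:
move_arm([
  [0,0,5,0,8.5],
  [0,0,9,0,8.5],
  [0,0,11.5,0,8.5],
  [0,0,12.6,0,8.5],
  [0,0,12.6,0,8.5],
], newtons=60)

```text
t: 1.85
tool_pos: [0.5359, -0.4499, 0.0449]
tool_rot: [-2.69, -1.623, 0.0]
contact_force: [0.4, -0.4, 0.3]
opening: 0.0847
```

Run:
```python
from h import *
D=get_image("wrist");cv2.imwrite("pics/w2.png",D["image"][:,:,::-1])
D=get_image("scene");crop(D["image"],150,180,150,120,5,"s3.png")
inc((0.5371,-0.4487,0.041),-27.7)
```

```text
t 1.95 pos [ 0.5371 -0.4506  0.0468] jaw -27.755693042924182 tilt [ 0.0019 -0.0021 -1.    ] F [0.266  0.0745 0.242 ] open 0.08497969728052769
inc cm [ 0.1635 -0.0911  0.5775] twist -0.055693042924190195
```

View pics/w2.png

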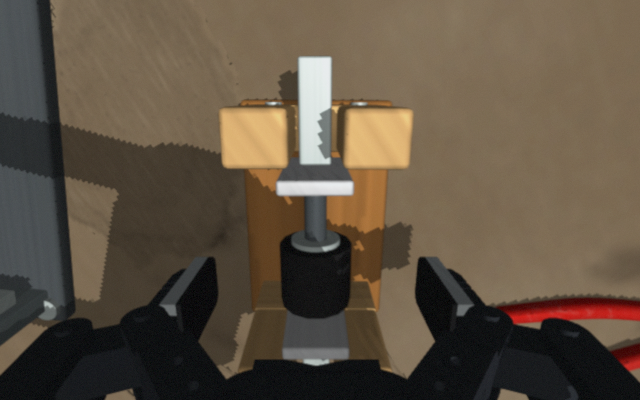

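View pics/s3.png

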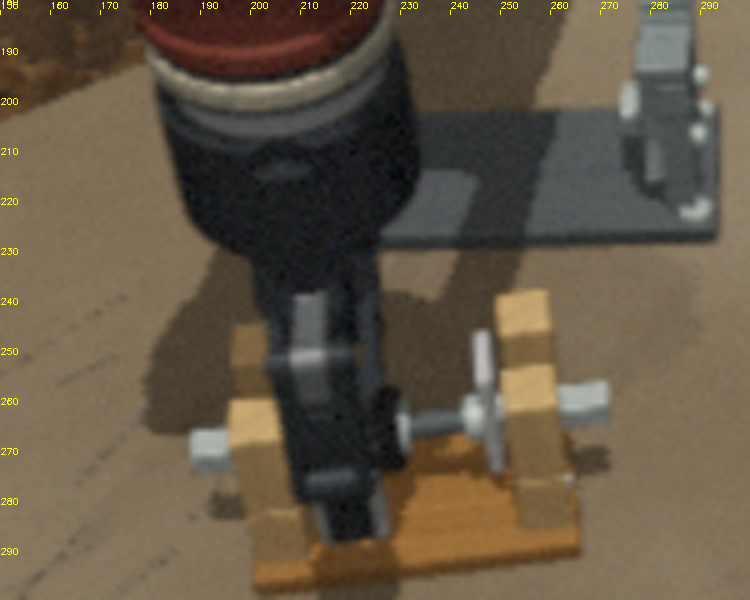

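Call:
move_arm([
  [0.1,0,0.4,0,8.5],
  [0.1,0,0.4,0,4.5],
  [0.1,0,0.4,0,2.0],
  [0.1,0,0.4,0,2.0],
  [0.1,0,0.4,0,2.0],
], newtons=60)

```text
t: 2.58
tool_pos: [0.5374, -0.4486, 0.0413]
tool_rot: [2.688, 1.624, 0.0]
contact_force: [0.2, 0.3, 1.5]
opening: 0.0285
```

Call:
move_arm([
  [0,0,0,0,2.0],
  [0,0,0,0,2.0],
])

```text
t: 2.82
tool_pos: [0.5374, -0.4487, 0.0413]
tool_rot: [2.688, 1.624, 0.0]
contact_force: [0.3, 0.0, 2.6]
opening: 0.0281
```

Run:
```python
from h import *
D=get_image("wrist");cv2.imwrite("pics/w3.png",D["image"][:,:,::-1])
inc((0.5371,-0.4487,0.042),-27.7)
```

```text
t 2.875 pos [ 0.5374 -0.4486  0.0412] jaw -27.72188029627927 tilt [ 0.0005 -0.0004 -1.    ] F [0.2862 0.0589 2.2365] open 0.028293623896485588
inc cm [-0.0182 -0.022  -0.0752] twist -0.0218802962792779
```

View pics/w3.png

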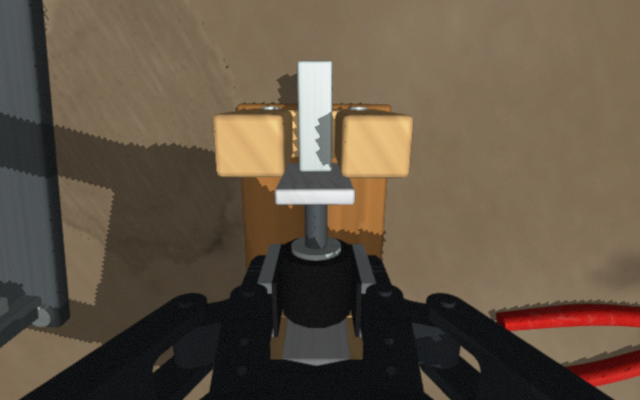

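The drum is held at an opening of 28 mm with the jaws centred on it, so I'll lift.

Call:
move_arm([
  [0,0,-1.5,0,2.0],
  [0,0,-5,0,2.0],
  [0,0,-9,0,2.0],
  [0,0,-12,0,2.0],
  [0,0,-12,0,2.0],
])

```text
t: 3.5
tool_pos: [0.5384, -0.4498, 0.1648]
tool_rot: [2.684, 1.621, 0.002]
contact_force: [0.9, 0.9, -2.1]
opening: 0.0283
```

Run:
```python
from h import *
D=get_image("wrist");cv2.imwrite("pics/w4.png",D["image"][:,:,::-1])
D=get_image("scene");crop(D["image"],140,120,180,150,4,"s4.png")
inc((0.5371,-0.4487,0.042),-27.7)
```

```text
t 3.6 pos [ 0.5366 -0.448   0.1597] jaw -27.72955691192737 tilt [-0.0011  0.0011 -1.    ] F [ 0.3505  0.2845 -3.1134] open 0.02822232295393358
inc cm [-0.0406  0.0907 11.7744] twist -0.029556911927372198
```

View pics/w4.png

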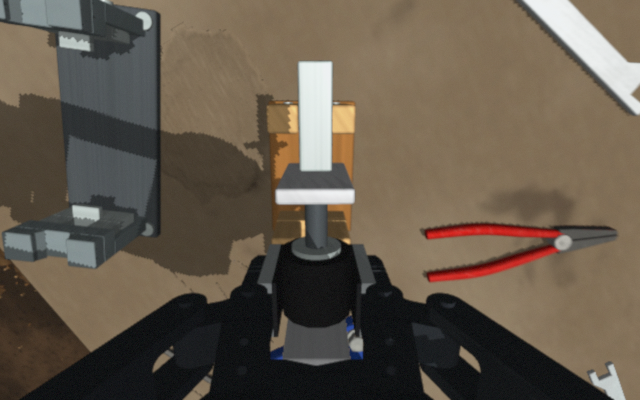

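View pics/s4.png

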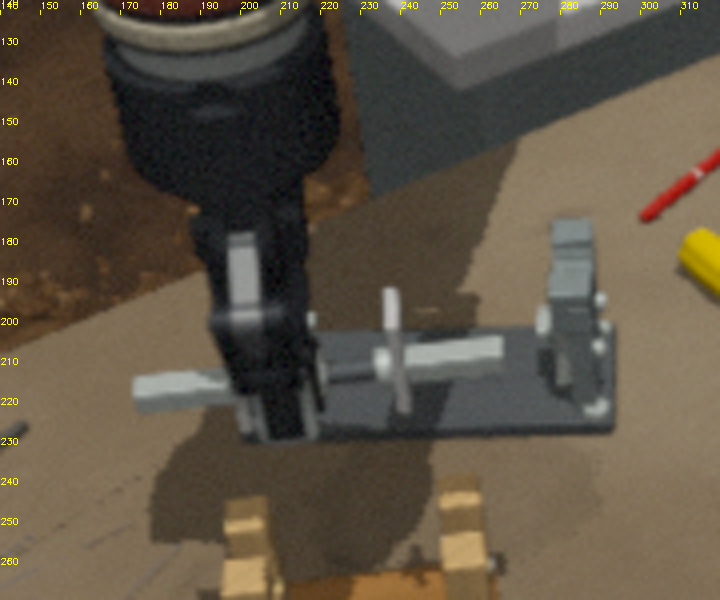

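Run:
```python
from h import *
D=get_image("wrist");o=sensors.get_obs();R=Ro.from_rotvec(o['tool_rot']).as_matrix();p=o['tool_pos']
for dz in(0.0038,):
  X=plane(D,(315.3,61.5),p[2]+dz); print(R.T@(X-p))
for dz in(0.0288,):
  for v in (191,203): print(R.T@(plane(D,(315.3,v),p[2]+dz)-p))
k=.0135;a=np.radians(55.4)
inc((.4151-k*np.cos(a),-.3306-k*np.sin(a),0.16),-34.6)
```

```text
[ 0.0839  0.0006 -0.0037]
[ 0.0451  0.0005 -0.0288]
[ 0.0414  0.0005 -0.0288]
t 3.65 pos [ 0.5362 -0.4476  0.1585] jaw -27.730305029099256 tilt [-0.0026  0.0026 -1.    ] F [-0.2823  0.7784 -3.3003] open 0.02819307518286155
inc cm [  3.3811 -16.323   -0.0932] twist 6.869694970900753
```

Call:
move_arm([
  [3.4,-16.3,0,6.9,2.0],
  [3.4,-16.3,0,6.9,2.0],
  [3.4,-16.3,0,6.9,2.0],
  [3.4,-16.3,0,6.9,2.0],
  [3.4,-16.3,0,6.9,2.0],
])

```text
t: 4.28
tool_pos: [0.4086, -0.3424, 0.1598]
tool_rot: [-2.781, -1.459, 0.0]
contact_force: [-0.1, 0.4, -2.4]
opening: 0.0285
```

Run:
```python
from h import *
import pickle
D={n:get_image(n) for n in("wrist","scene","top")};pickle.dump(D,open("d5.pkl","wb"))
cv2.imwrite("pics/w5.png",D["wrist"]["image"][:,:,::-1])
crop(D["scene"]["image"],140,100,180,140,4,"s5.png")
k=.0127;a=np.radians(55.4)
inc((.4151-k*np.cos(a),-.3306-k*np.sin(a),0.16),-34.6)
for s in (.064,-.064):
  for x in(-.0075,.0075):
    print(s,x,proj(D["wrist"],[.4151+s*np.cos(a)+x*np.sin(a),-.3306+s*np.sin(a)-x*np.cos(a),.074]))
```

```text
t 4.425 pos [ 0.4094 -0.3433  0.1608] jaw -34.62838307194857 tilt [ 0.0001 -0.     -1.    ] F [-1.1076 -1.1285 -3.2032] open 0.028138604503293415
inc cm [ 0.0987 -0.2466  0.0845] twist -0.028383071948567817
0.064 -0.0075 [300.8817  89.5254]
0.064 0.0075 [326.1047  89.5023]
-0.064 -0.0075 [303.3561 281.274 ]
-0.064 0.0075 [324.7329 281.2771]
```

View pics/w5.png

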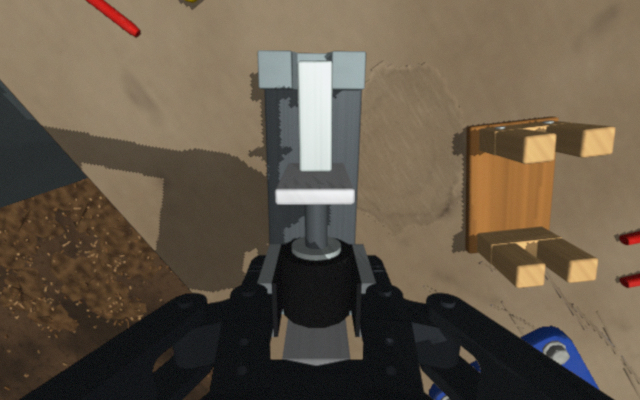

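View pics/s5.png

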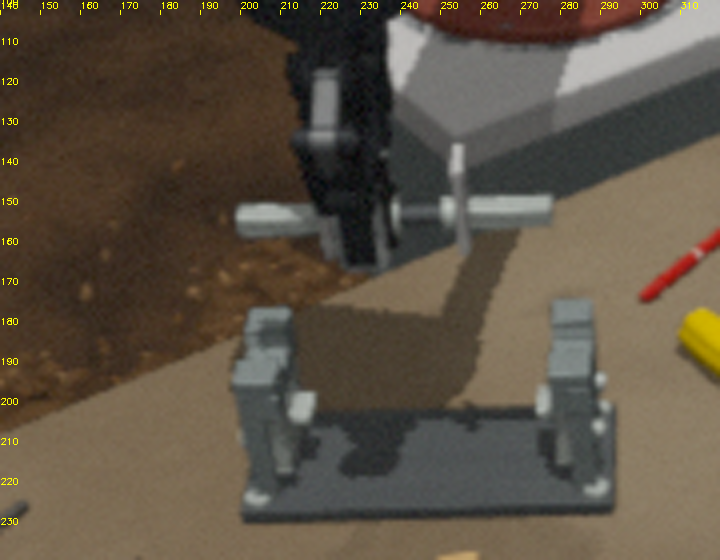

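Run:
```python
from h import *
import pickle
D=pickle.load(open("d5.pkl","rb"))["wrist"]
crop(D["image"],245,40,135,100,6,"w5c.png")
```

```text
(no output)
```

View pics/w5c.png

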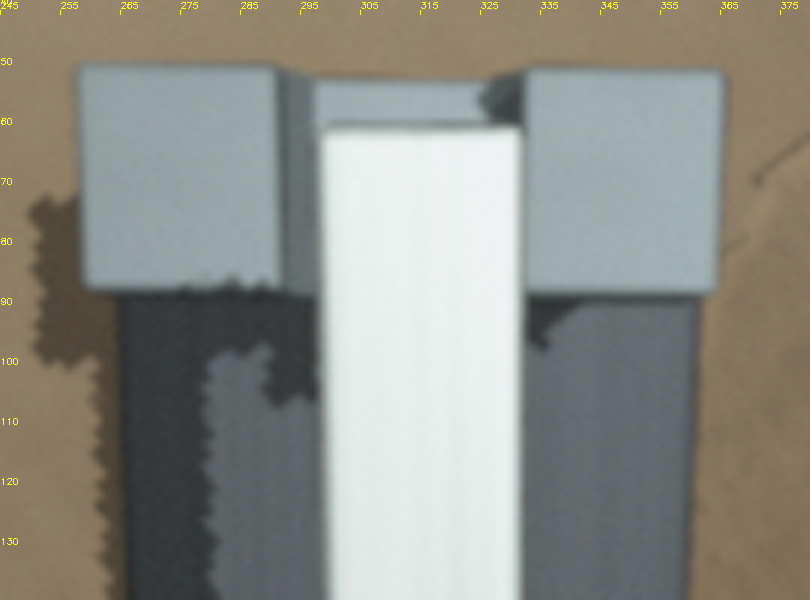

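Run:
```python
from h import *
import pickle
D=pickle.load(open("d5.pkl","rb"))["wrist"]
o=sensors.get_obs();R=Ro.from_rotvec(o['tool_rot']).as_matrix();p=o['tool_pos']
print(p)
for uv,z in [((312.1,88.5),.084),((311.7,51.5),.084),((314.5,61.5),p[2]+.0038)]:
  print(R.T@(plane(D,uv,z)-p), plane(D,uv,z))
a=np.radians(55.4);print(.4151+.064*np.cos(a),-.3306+.064*np.sin(a))
inc((.4151,-.3306,.16))
```

```text
[ 0.4094 -0.3433  0.1608]
[ 0.078  -0.0032  0.0768] [ 0.451  -0.2773  0.084 ]
[ 0.0973 -0.0034  0.0768] [ 0.4619 -0.2613  0.084 ]
[ 0.0841 -0.0013 -0.0038] [ 0.4561 -0.2733  0.1646]
0.4514419996833985 -0.2779192724137957
t 4.425 pos [ 0.4094 -0.3433  0.1608] jaw -34.62838307194857 tilt [ 0.0001 -0.     -1.    ] F [-1.1076 -1.1285 -3.2032] open 0.028138604503293415
inc cm [ 1.3687 -0.2472  0.0845] twist 0
```

Call:
move_arm([
  [0.1,-0.2,0,0,2.0],
  [0.1,-0.2,3,0,2.0],
  [0.1,-0.2,6,0,2.0],
  [0.1,-0.2,7.4,0,2.0],
  [0.1,-0.2,7.4,0,2.0],
])

```text
t: 5.05
tool_pos: [0.4072, -0.3401, 0.0859]
tool_rot: [-2.78, -1.459, 0.001]
contact_force: [0.2, 0.6, -2.6]
opening: 0.0284
```

Run:
```python
from h import *
D=get_image("wrist");cv2.imwrite("pics/w6.png",D["image"][:,:,::-1])
D=get_image("scene");crop(D["image"],160,130,160,120,5,"s6.png")
inc((.4151,-.3306,.081),-34.6)
```

```text
t 5.15 pos [ 0.4083 -0.3413  0.088 ] jaw -34.62265286638512 tilt [ 0.0012 -0.0013 -1.    ] F [ 0.3953 -0.7018 -1.8329] open 0.027764339076497717
inc cm [ 1.2689 -0.0449  0.7008] twist -0.022652866385115544
```

View pics/w6.png

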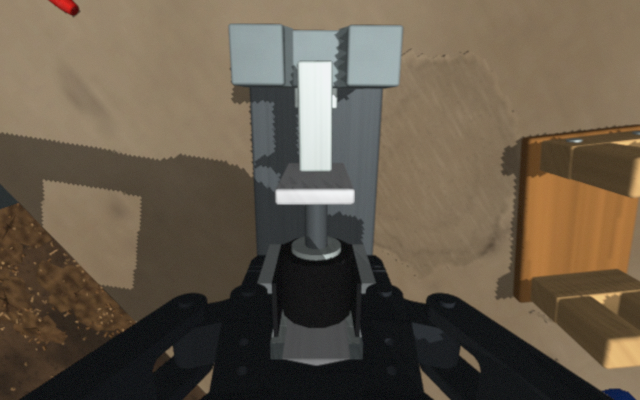

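View pics/s6.png

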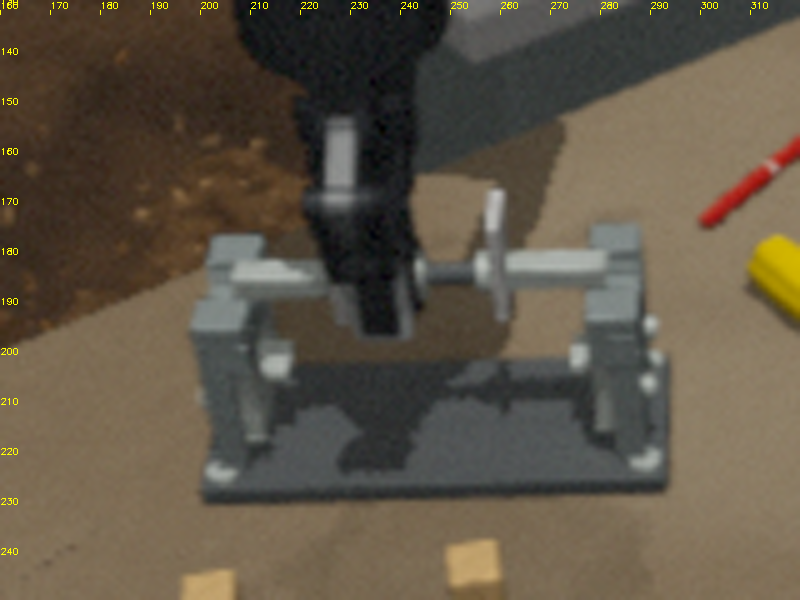

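Call:
move_arm([
  [0,0,0.3,0,2.0],
  [0,0,0.5,0,2.0],
  [0,0,0.6,0,2.0],
  [0,0,0.6,0,2.0],
])

```text
t: 5.65
tool_pos: [0.4076, -0.3407, 0.0812]
tool_rot: [2.782, 1.459, -0.0]
contact_force: [-1.0, 0.4, -0.4]
opening: 0.0282
```

Call:
move_arm([
  [0,0,0.1,0,2.0],
  [0,0,0.1,0,2.0],
])

```text
t: 5.9
tool_pos: [0.4076, -0.3407, 0.0802]
tool_rot: [2.782, 1.459, -0.0]
contact_force: [-2.1, 0.9, 2.2]
opening: 0.0284
```

Call:
move_arm([
  [0,0,0,0,3.5],
  [0,0,0,0,5.5],
  [0,0,0,0,8.0],
  [0,0,0,0,8.0],
  [0,0,0,0,8.0],
])

```text
t: 6.52
tool_pos: [0.4076, -0.3406, 0.0799]
tool_rot: [2.782, 1.46, 0.0]
contact_force: [0.5, -0.6, 0.3]
opening: 0.0801
```

Call:
move_arm([
  [0,0,-3,0,8.5],
  [0,0,-8,0,8.5],
  [0,0,-9,0,8.5],
  [0,0,-9,0,8.5],
])

```text
t: 7.02
tool_pos: [0.4079, -0.341, 0.1707]
tool_rot: [2.78, 1.459, 0.001]
contact_force: [0.4, -1.4, -0.4]
opening: 0.085
```

Run:
```python
from h import *
import pickle
D={n:get_image(n) for n in("wrist","scene","top")};pickle.dump(D,open("d7.pkl","wb"))
cv2.imwrite("pics/w7.png",D["wrist"]["image"][:,:,::-1])
crop(D["scene"]["image"],180,150,130,90,6,"s7.png")
inc((.4151,-.3306,.16),-34.6)
```

```text
t 7.175 pos [ 0.4068 -0.3397  0.1678] jaw -34.62689774997448 tilt [-0.0023  0.0026 -1.    ] F [ 0.6741 -0.511   0.0135] open 0.08519317677444306
inc cm [1.2226 0.1662 0.7784] twist -0.02689774997448069
```

View pics/w7.png

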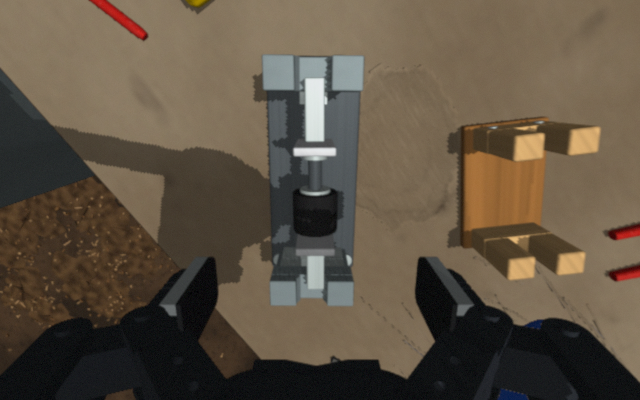

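View pics/s7.png

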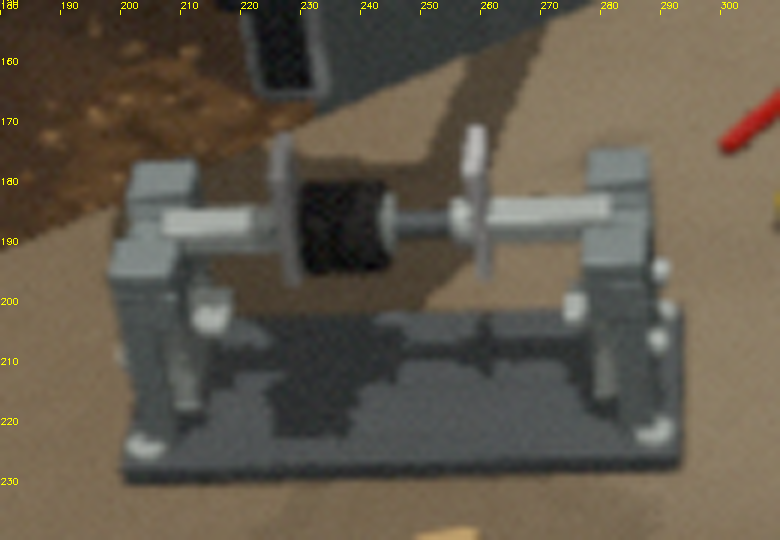

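Run:
```python
from h import *
import pickle
D=pickle.load(open("d7.pkl","rb"));W,S=D["wrist"],D["scene"]
def tool(p,jaw):
    j=np.radians(jaw);y=np.array([np.cos(j),np.sin(j),0]);z=np.array([0,0,-1.]);x=np.cross(y,z);return np.array(p),np.c_[x,y,z]
for nm,p,jaw,ys in (("s6 closed",(.4078,-.3408,.087),-34.6,(14,28)),("s3 open",(.5371,-.45,.0455),-27.7,(42.5,57)),("s7 open",(.4072,-.340,.169),-34.6,(42.5,57))):
    P,R=tool(p,jaw)
    for z in (4,10,17): print(nm,z,[np.round(proj(S,P+R@np.array([x,y,z])/1000),1) for y in ys for x in(-11,11)])
# idler tips
for uv,z in(((314.8,78.5),.084),((315.8,289),.084)): print(plane(W,uv,z))
X=[tri((D["top"],a),(S,b))[0] for a,b in []]
```

```text
s6 closed 4 [array([229.9, 190.1]), array([241.5, 189.7]), array([229.2, 194.8]), array([240.9, 194.4])]
s6 closed 10 [array([230.3, 192.5]), array([241.9, 192.1]), array([229.6, 197.2]), array([241.3, 196.8])]
s6 closed 17 [array([230.8, 195.3]), array([242.3, 195. ]), array([230.1, 200.1]), array([241.7, 199.7])]
s3 open 4 [array([214.4, 285.5]), array([227.8, 283.7]), array([214.4, 292.3]), array([228. , 290.5])]
s3 open 10 [array([214.9, 287.8]), array([228.3, 286.1]), array([214.9, 294.6]), array([228.5, 292.9])]
s3 open 17 [array([215.6, 290.5]), array([228.9, 288.8]), array([215.6, 297.4]), array([229. , 295.6])]
s7 open 4 [array([222.4, 163.5]), array([235. , 163.1]), array([221.4, 168.5]), array([234.2, 168.1])]
s7 open 10 [array([222.9, 166.3]), array([235.4, 165.9]), array([221.9, 171.3]), array([234.7, 170.9])]
s7 open 17 [array([223.4, 169.5]), array([235.9, 169.1]), array([222.5, 174.5]), array([235.2, 174.1])]
[ 0.4551 -0.2719  0.084 ]
[ 0.3755 -0.3882  0.084 ]
```

Run:
```python
from h import *
import pickle
D=pickle.load(open("d7.pkl","rb"))
crop(D["wrist"]["image"],255,45,120,265,3,"w7c.png")
crop(D["scene"]["image"],190,60,110,110,6,"s7b.png")
```

```text
(no output)
```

View pics/w7c.png

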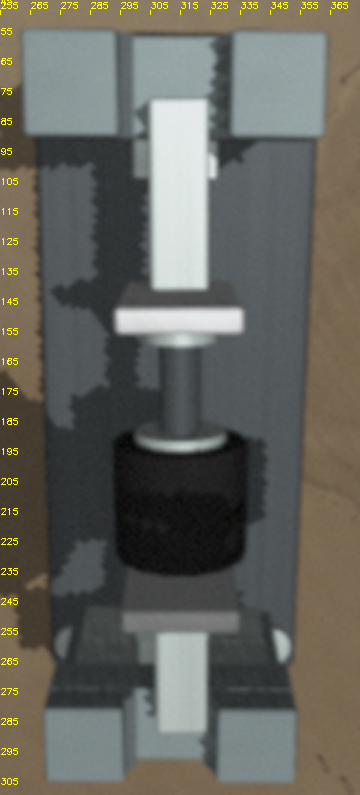

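View pics/s7b.png

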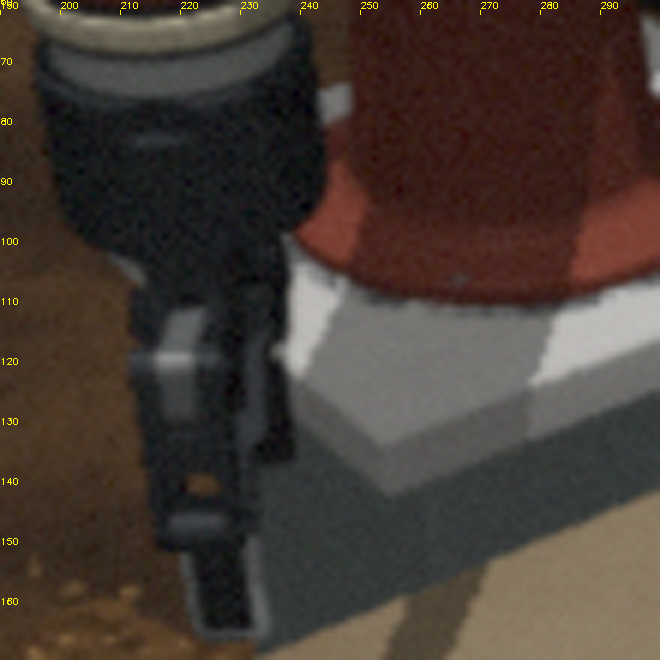

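Call:
move_arm([
  [1.2,0.1,0,50,8.5],
  [1.2,0.1,0,50,8.5],
  [1.2,0.1,0,50,8.5],
  [1.2,0.1,0,50,8.5],
  [1.2,0.1,0,50,8.5],
])

```text
t: 7.8
tool_pos: [0.4145, -0.3305, 0.1678]
tool_rot: [-3.136, -0.14, 0.004]
contact_force: [-0.6, 0.1, -0.5]
opening: 0.0851
```

Call:
move_arm([
  [0,0,0,39.9,8.5],
  [0,0,0,39.9,8.5],
  [0,0,0,39.9,8.5],
  [0,0,0,39.9,8.5],
  [0,0,0,39.9,8.5],
])

```text
t: 8.43
tool_pos: [0.4146, -0.3307, 0.1681]
tool_rot: [-2.999, 0.929, 0.004]
contact_force: [-0.4, -0.3, -0.2]
opening: 0.0852
```

Run:
```python
from h import *
import pickle
D=get_image("wrist");pickle.dump(D,open("w8.pkl","wb"))
cv2.imwrite("pics/w8.png",D["image"][:,:,::-1])
inc((.4151,-.3304,.104),-124.5)
```

```text
t 8.475 pos [ 0.4147 -0.3308  0.1684] jaw -124.39596188261352 tilt [-0.0017  0.0018 -1.    ] F [ 0.3726 -0.0704  0.7747] open 0.0846151952260792
inc cm [ 0.0264 -0.0489  6.4387] twist 0.10403811738648017
```

View pics/w8.png

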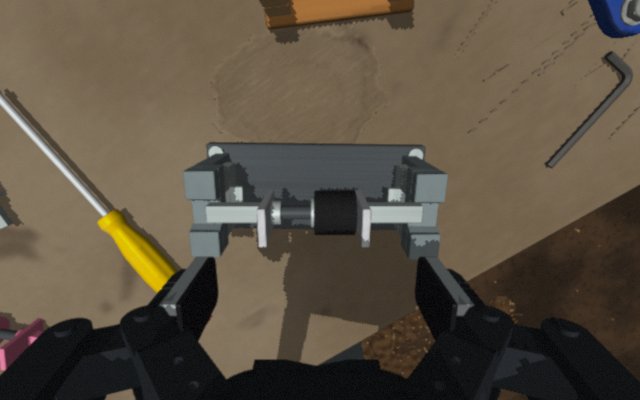

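Call:
move_arm([
  [0,-0.05,2,0,8.5],
  [0,-0.05,4,0,8.5],
  [0,-0.05,5.5,0,8.5],
  [0,-0.05,6.3,0,8.5],
  [0,-0.05,6.3,0,8.5],
])

```text
t: 9.1
tool_pos: [0.4152, -0.3306, 0.1059]
tool_rot: [-2.999, 0.932, 0.002]
contact_force: [-0.5, 1.0, -0.0]
opening: 0.0849
```

Run:
```python
from h import *
D=get_image("wrist");cv2.imwrite("pics/w9.png",D["image"][:,:,::-1])
D=get_image("scene");crop(D["image"],180,120,130,120,6,"s9.png")
inc((.4151,-.3304,.104),-124.5)
```

```text
t 9.2 pos [ 0.4158 -0.3312  0.1074] jaw -124.5215885898966 tilt [ 0.0007 -0.0007 -1.    ] F [-0.9176 -0.779  -0.122 ] open 0.084982555748996
inc cm [-0.1076 -0.0259  0.3368] twist -0.021588589896595067
```

View pics/w9.png

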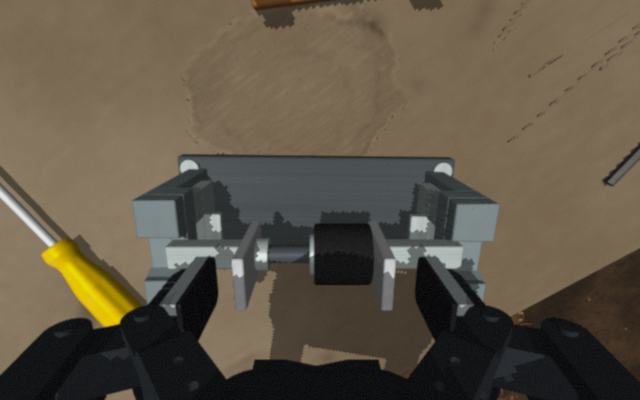

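View pics/s9.png

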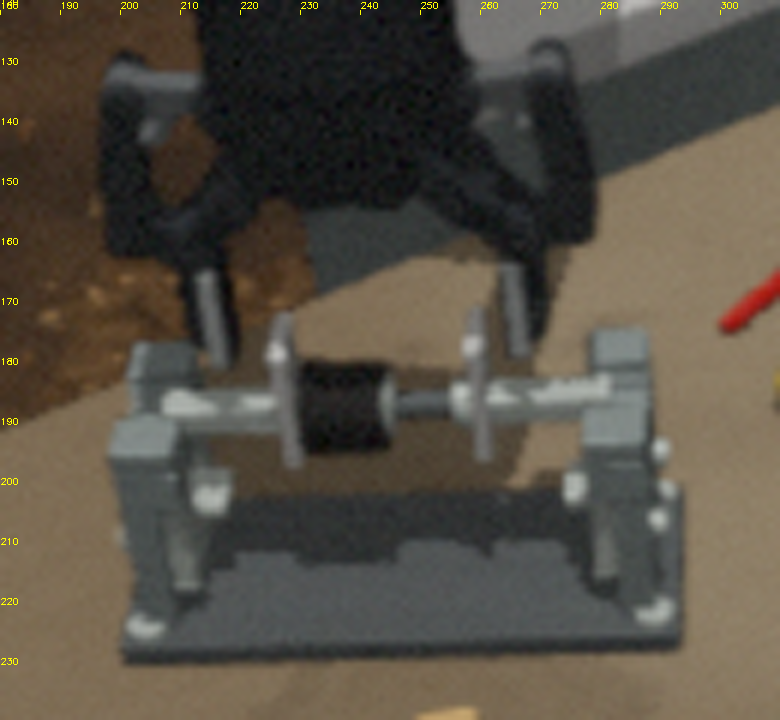

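Call:
move_arm([
  [0,0,0.3,0,8.5],
  [0,0,0.3,0,7.0],
  [0,0,0.3,0,6.4],
  [0,0,0.3,0,5.8],
  [0,0,0.3,0,5.2],
], newtons=35)

```text
t: 9.82
tool_pos: [0.4159, -0.3324, 0.1062]
tool_rot: [2.997, -0.931, 0.003]
contact_force: [-2.3, -0.6, 5.8]
opening: 0.0519
```

Run:
```python
from h import *
D=get_image("scene");crop(D["image"],180,120,130,120,6,"s10.png")
inc((.4151,-.3304,.104),-124.5)
```

```text
t 9.875 pos [ 0.416  -0.3324  0.106 ] jaw -124.5074595600829 tilt [ 0.0007 -0.0039 -1.    ] F [-1.3008 -0.4049  6.1846] open 0.052483289963048005
inc cm [-0.1845 -0.1173  0.1978] twist -0.007459560082907046
```

View pics/s10.png

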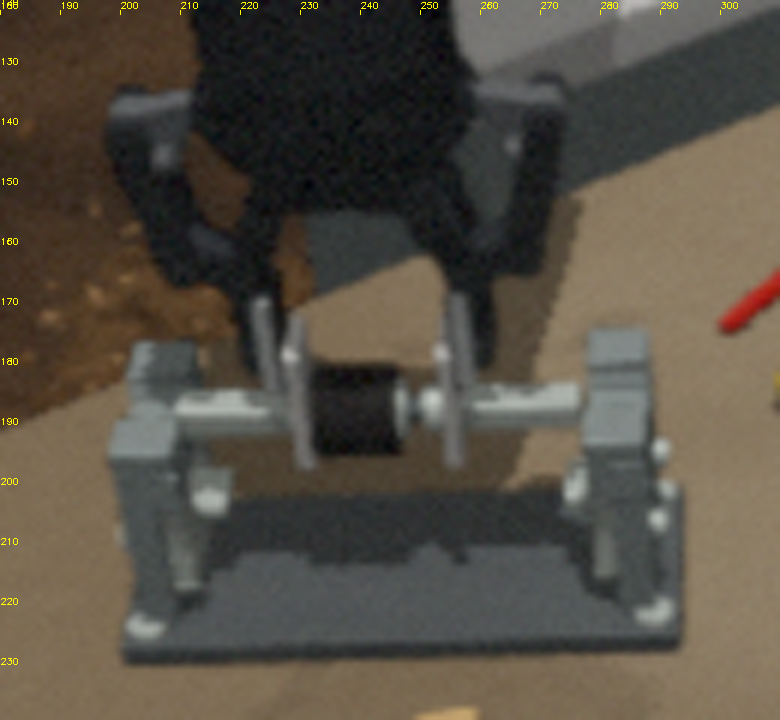

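Call:
move_arm([
  [0,0,0,0,4.8],
  [0,0,0,0,4.3],
  [0,0,0,0,4.3],
  [0,0,0,0,4.3],
  [0,0,0,0,4.3],
])

```text
t: 10.5
tool_pos: [0.4152, -0.3303, 0.1031]
tool_rot: [-2.999, 0.932, 0.002]
contact_force: [0.5, 0.2, -2.3]
opening: 0.0433
```

Run:
```python
from h import *
D=get_image("wrist");cv2.imwrite("pics/w11.png",D["image"][:,:,::-1])
D=get_image("scene");crop(D["image"],180,120,130,120,6,"s11.png")
inc((.4151,-.3304,.104),-124.5)
```

```text
t 10.6 pos [ 0.4154 -0.3306  0.1034] jaw -124.51576742661624 tilt [-0.0004  0.0006 -1.    ] F [ 0.7804 -0.6877 -2.7397] open 0.04324073706204315
inc cm [-0.0353  0.0028 -0.0557] twist -0.01576742661623598
```

View pics/w11.png

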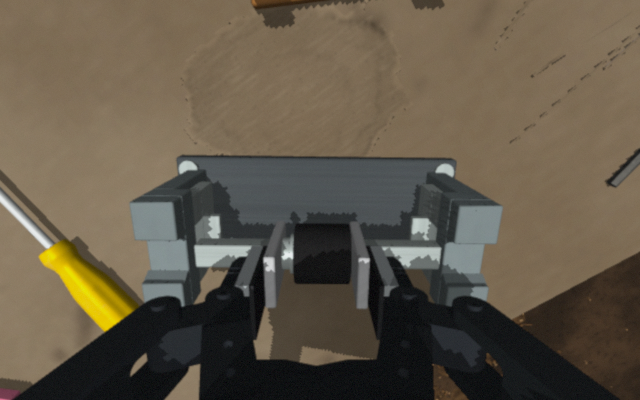

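View pics/s11.png

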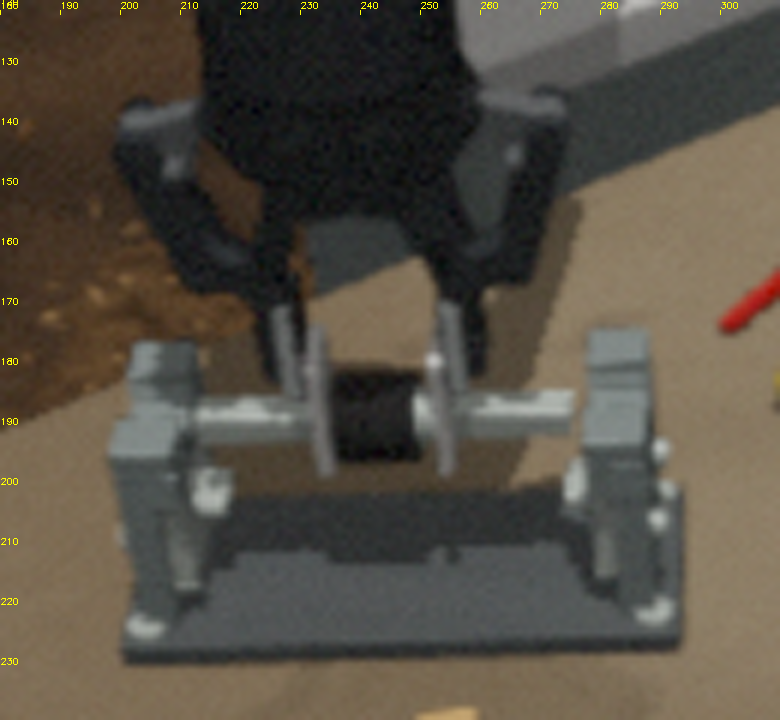

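Run:
```python
from h import *
import pickle
D=get_image("wrist");pickle.dump(D,open("w12.pkl","wb"))
crop(D["image"],120,150,110,160,5,"w12a.png");crop(D["image"],410,150,110,160,5,"w12b.png")
a=np.radians(55.5);y=np.array([np.cos(a),np.sin(a),0]);x=np.array([np.sin(a),-np.cos(a),0])
for c in(np.array([.4151,-.3306,0]),):
  for s in(.064,-.064):
    print(s,[np.round(proj(D,c+s*y+xx*x+[0,0,z]),1) for xx,z in((.0075,.084),(.02,.084),(-.02,.084),(0,.074),(0.0075,.074))])
  for s in(.06,-.06): print("tip",[np.round(proj(D,c+s*y+xx*x+[0,0,.0835]),1) for xx in(.006,-.006)])
```

```text
0.064 [array([178.4, 245.4]), array([175.2, 220.1]), array([184.9, 297.1]), array([187.9, 250.9]), array([186.3, 237. ])]
-0.064 [array([452.9, 245.3]), array([456.1, 220. ]), array([446.5, 297. ]), array([443.5, 250.8]), array([445.1, 236.9])]
tip [array([187.7, 247.9]), array([190.4, 270.9])]
tip [array([443.6, 247.8]), array([440.9, 270.8])]
```

View pics/w12a.png

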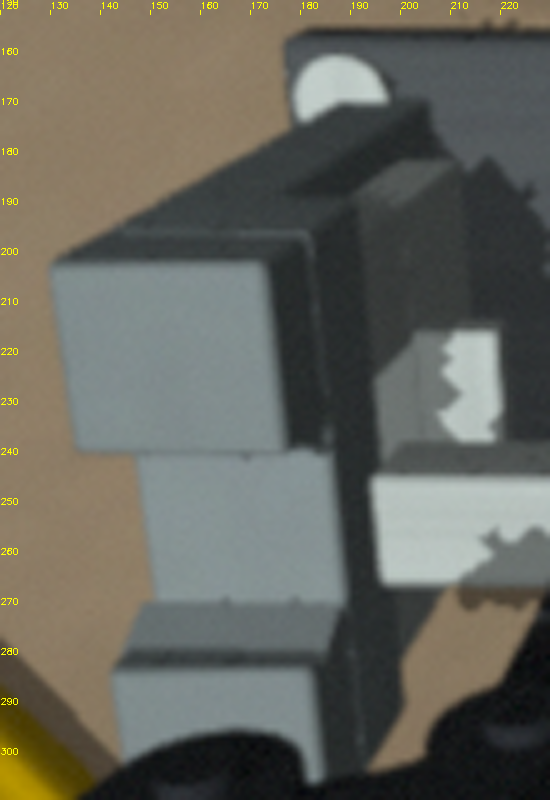

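View pics/w12b.png

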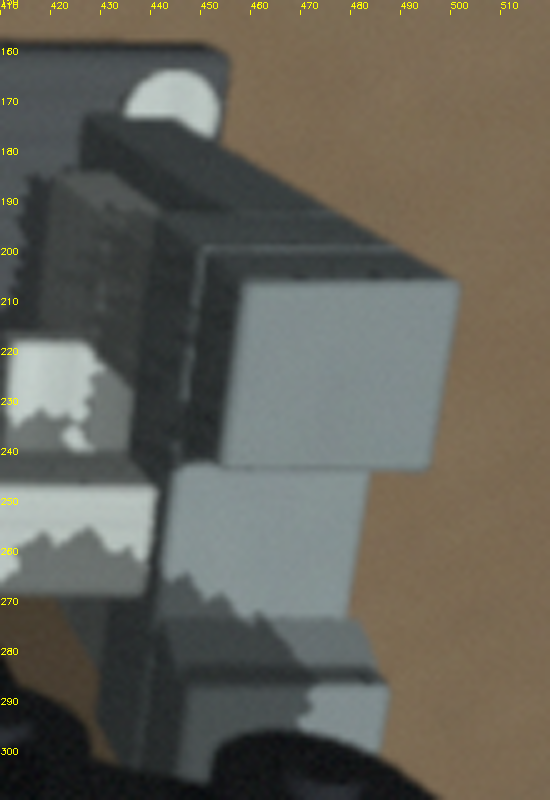

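Call:
move_arm([
  [-0.1,-0.1,0,0,4.3],
  [-0.1,-0.1,0.5,0,4.3],
  [-0.1,-0.1,1.0,0,4.3],
  [-0.1,-0.1,1.4,0,4.3],
  [-0.1,-0.1,1.4,0,4.3],
])

```text
t: 11.28
tool_pos: [0.4149, -0.3292, 0.0892]
tool_rot: [-2.999, 0.932, 0.002]
contact_force: [-0.6, -0.4, -2.2]
opening: 0.0434
```

Run:
```python
from h import *
D=get_image("wrist");cv2.imwrite("pics/w13.png",D["image"][:,:,::-1])
D=get_image("scene");crop(D["image"],180,120,130,120,6,"s13.png")
inc((.4151,-.3304,.08),-124.5)
```

```text
t 11.375 pos [ 0.4153 -0.3295  0.0898] jaw -124.52716416110285 tilt [-0.      0.0001 -1.    ] F [-0.9143 -0.1179 -2.4673] open 0.043416316140842556
inc cm [0.0362 0.0819 0.982 ] twist -0.027164161102845696
```

View pics/w13.png

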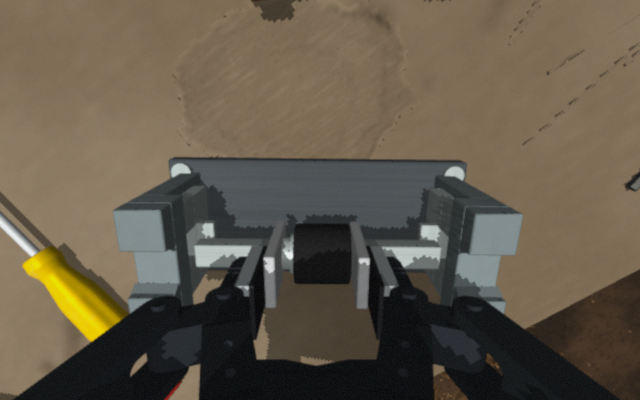

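View pics/s13.png

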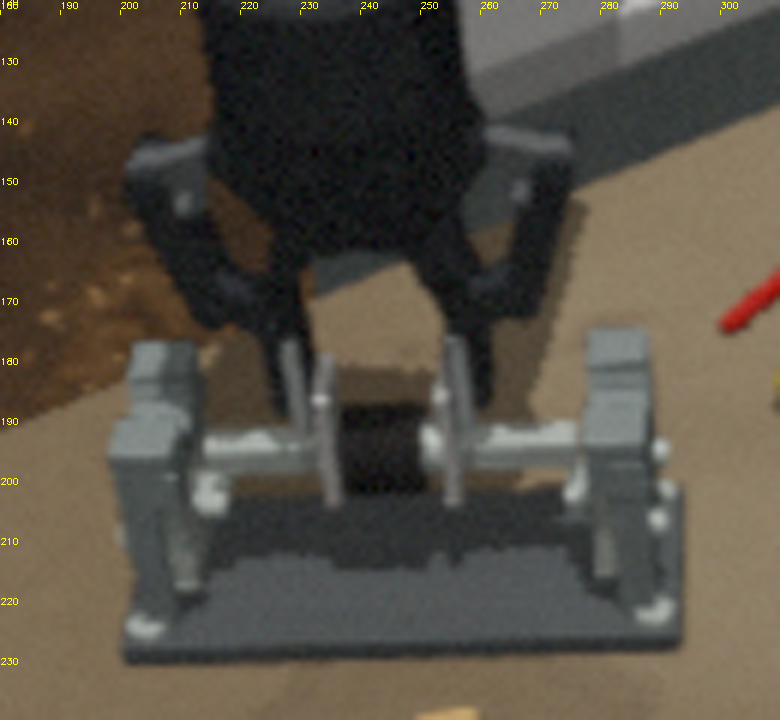

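Call:
move_arm([
  [0,0,0.2,0,4.3],
  [0,0,0.4,0,4.3],
  [0,0,0.5,0,4.3],
  [0,0,0.5,0,4.3],
])

```text
t: 11.88
tool_pos: [0.4152, -0.3294, 0.0847]
tool_rot: [-3.0, 0.932, 0.0]
contact_force: [-0.2, 0.1, -2.7]
opening: 0.0433
```

Call:
move_arm([
  [0,0,0.1,0,4.3],
  [0,0,0.2,0,4.3],
  [0,0,0.2,0,4.3],
])

```text
t: 12.25
tool_pos: [0.4152, -0.3294, 0.0827]
tool_rot: [-3.0, 0.932, 0.0]
contact_force: [0.9, 0.7, -2.2]
opening: 0.0435
```

Call:
move_arm([
  [0,0,0.1,0,4.3],
  [0,0,0.2,0,4.3],
  [0,0,0.2,0,4.3],
])

```text
t: 12.62
tool_pos: [0.4152, -0.3294, 0.0807]
tool_rot: [-3.0, 0.932, 0.0]
contact_force: [-0.4, -0.4, -1.9]
opening: 0.0432
```

Call:
move_arm([
  [0,0,0.1,0,4.3],
  [0,0,0.15,0,4.3],
  [0,0,0.15,0,4.3],
])

```text
t: 13.0
tool_pos: [0.4155, -0.3298, 0.0802]
tool_rot: [3.0, -0.932, 0.001]
contact_force: [-3.4, 1.7, 4.9]
opening: 0.0431
```

Call:
move_arm([
  [0,0,0.1,0,4.3],
  [0,0,0.15,0,4.3],
  [0,0,0.15,0,4.3],
])

```text
t: 13.38
tool_pos: [0.4159, -0.3302, 0.0796]
tool_rot: [2.999, -0.932, 0.002]
contact_force: [-3.9, 1.8, 8.6]
opening: 0.0432
```

Call:
move_arm([
  [0,0,0.1,0,4.3],
  [0,0,0.15,0,4.3],
  [0,0,0.15,0,4.3],
])

```text
t: 13.75
tool_pos: [0.4161, -0.3305, 0.0794]
tool_rot: [2.999, -0.932, 0.002]
contact_force: [-5.4, 4.7, 16.1]
opening: 0.0439
```

Call:
move_arm([
  [0,0,-0.3,0,4.3],
  [0,0,-0.3,0,4.3],
])

```text
t: 14.0
tool_pos: [0.4156, -0.3298, 0.0796]
tool_rot: [2.999, -0.932, 0.002]
contact_force: [-0.2, 0.8, 1.8]
opening: 0.0435
```

Run:
```python
from h import *
import pickle
D={n:get_image(n) for n in("wrist","scene")};pickle.dump(D,open("d14.pkl","wb"))
cv2.imwrite("pics/w14.png",D["wrist"]["image"][:,:,::-1])
crop(D["scene"]["image"],185,165,115,70,6,"s14.png")
inc((.4151,-.3304,.08),-124.5)
```

```text
t 14.1 pos [ 0.4156 -0.3298  0.0795] jaw -124.53688501981662 tilt [ 0.0008 -0.0007 -1.    ] F [ 0.1233 -1.0211  2.1079] open 0.04320742890377623
inc cm [-0.0042  0.0763 -0.0452] twist -0.036885019816622844
```

View pics/w14.png

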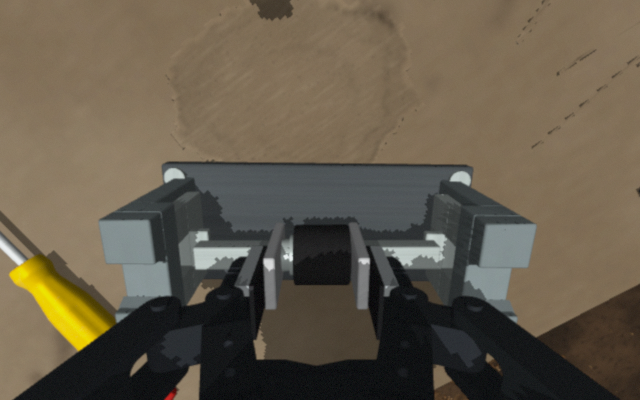

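View pics/s14.png

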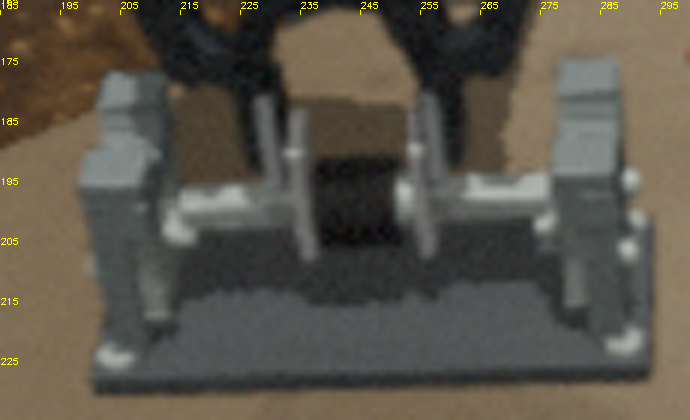

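Run:
```python
from h import *
import pickle
D=pickle.load(open("d14.pkl","rb"))["wrist"]
a=D["image"]
c=np.hstack([a[190:320,150:240],a[190:320,400:490]]);cv2.imwrite("pics/w14c.png",cv2.resize(c[:,:,::-1],None,fx=4.4,fy=4.4,interpolation=cv2.INTER_CUBIC))
an=np.radians(55.4);y=np.array([np.cos(an),np.sin(an),0]);x=np.array([np.sin(an),-np.cos(an),0]);F=np.array([.4151,-.3306,0])
for s in(.065,-.065):
  print("ledge",[np.round(proj(D,F+s*.87*y+xx*x+[0,0,.0455]),1) for xx in(.01,-.01)],"top tip",[np.round(proj(D,F+s*.923*y+xx*x+[0,0,.0555]),1) for xx in(.006,-.006)])
```

```text
ledge [array([205.2, 228.3]), array([208.7, 264.1])] top tip [array([192.3, 243.6]), array([194.8, 266.2])]
ledge [array([429. , 228.4]), array([425.4, 264.3])] top tip [array([442. , 243.8]), array([439.5, 266.4])]
```

View pics/w14c.png

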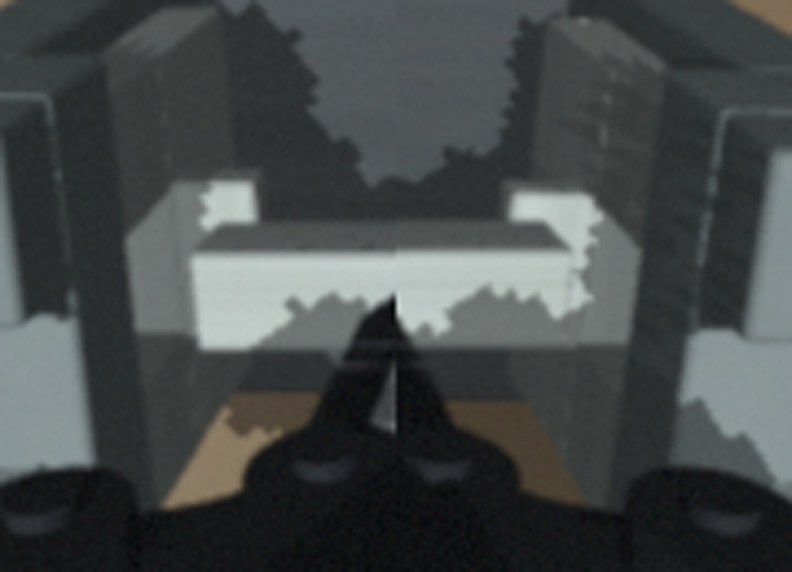

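Call:
move_arm([
  [0,0,0,0,5.0],
  [0,0,0,0,6.0],
  [0,0,0,0,7.0],
  [0,0,0,0,7.8],
  [0,0,0,0,7.8],
])

```text
t: 14.72
tool_pos: [0.4153, -0.3295, 0.0794]
tool_rot: [3.0, -0.932, 0.0]
contact_force: [0.1, 1.5, -0.1]
opening: 0.0782
```

Run:
```python
from h import *
import pickle
D={n:get_image(n) for n in("wrist","scene")};pickle.dump(D,open("d15.pkl","wb"))
cv2.imwrite("pics/w15.png",D["wrist"]["image"][:,:,::-1])
crop(D["scene"]["image"],185,165,115,70,6,"s15.png")
inc((.4151,-.3304,.08),-124.5)
```

```text
t 14.825 pos [ 0.4153 -0.3295  0.0794] jaw -124.52813211429624 tilt [ 0.0001 -0.     -1.    ] F [-0.2929  0.492  -0.0794] open 0.07804790381154725
inc cm [ 0.0355  0.0825 -0.0612] twist -0.028132114296241184
```

View pics/w15.png

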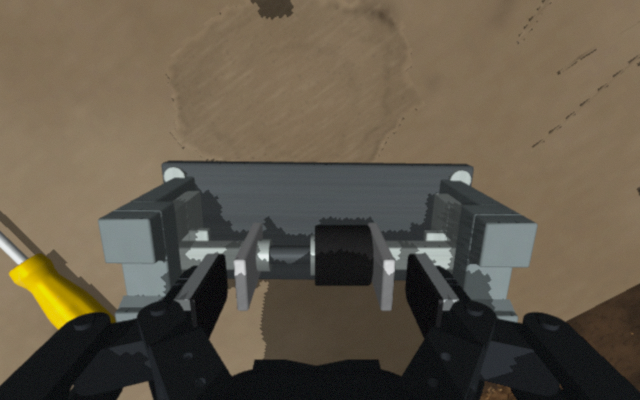

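View pics/s15.png

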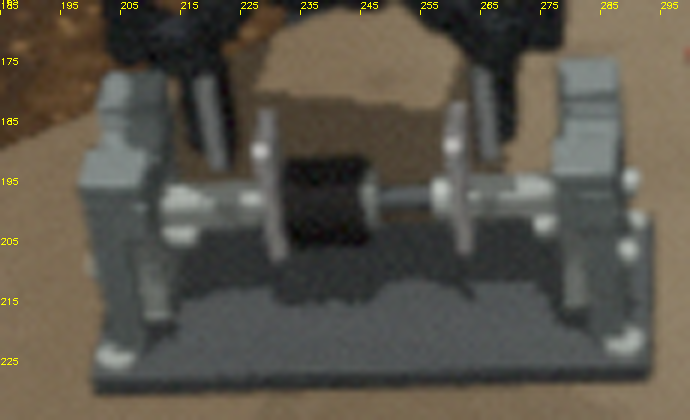

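Both tabs have sprung out, so I'll retreat straight up and check.

Call:
move_arm([
  [0,0,-2,0,7.8],
  [0,0,-6,0,7.8],
  [0,0,-11,0,7.8],
  [0,0,-13,0,7.8],
  [0,0,-13,0,7.8],
])

```text
t: 15.45
tool_pos: [0.4159, -0.3301, 0.2108]
tool_rot: [2.999, -0.932, 0.004]
contact_force: [-0.2, 0.1, -0.3]
opening: 0.0778
```

Run:
```python
from h import *
import pickle
D={n:get_image(n) for n in("wrist","scene","top")};pickle.dump(D,open("d16.pkl","wb"))
W=D["wrist"];crop(W["image"],210,120,220,150,3,"w16.png")
crop(D["scene"]["image"],185,165,115,70,6,"s16.png")
an=np.radians(55.4);y=np.array([np.cos(an),np.sin(an),0]);F=np.array([.4151,-.3306,0])
for z in(.081,):
  for s in(.033,-.033):print("tabtop",proj(W,F+s*y+[0,0,z]))
for s in(.065,-.065):print("axle top at plate",proj(W,F+s*y+[0,0,.056]))
inc((.4151,-.3304,.08),-124.5)
```

```text
tabtop [274.5095 196.6493]
tabtop [358.5793 196.7198]
axle top at plate [240.5307 188.6612]
axle top at plate [392.4318 188.7917]
t 15.6 pos [ 0.4144 -0.3286  0.2067] jaw -124.52672576228592 tilt [-0.0029  0.0031 -1.    ] F [-0.237   0.1391 -0.5833] open 0.07792862756562341
inc cm [ 0.2151  0.1217 12.6681] twist -0.026725762285920496
```

View pics/w16.png

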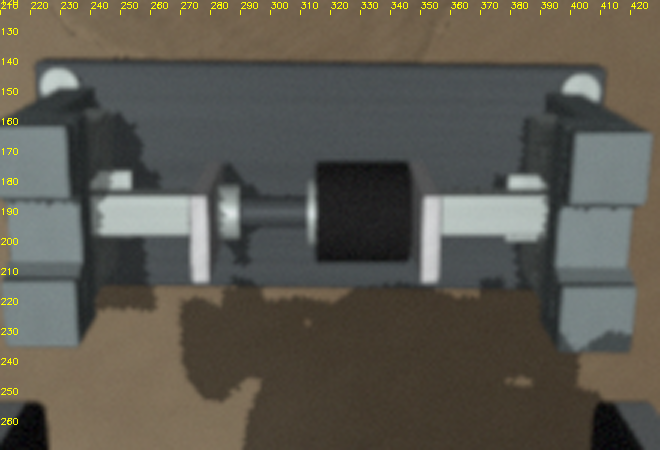

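View pics/s16.png

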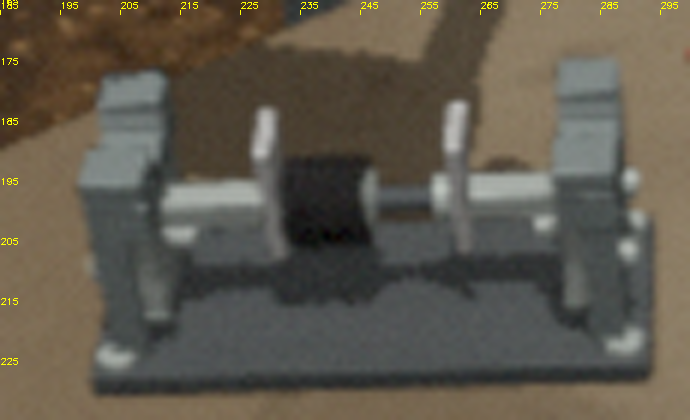

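Run:
```python
from h import *
import pickle
D=pickle.load(open("d16.pkl","rb"));W=D["wrist"]
crop(W["image"],210,150,90,90,8,"w17a.png");crop(W["image"],340,150,90,90,8,"w17b.png")
```

```text
(no output)
```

View pics/w17a.png

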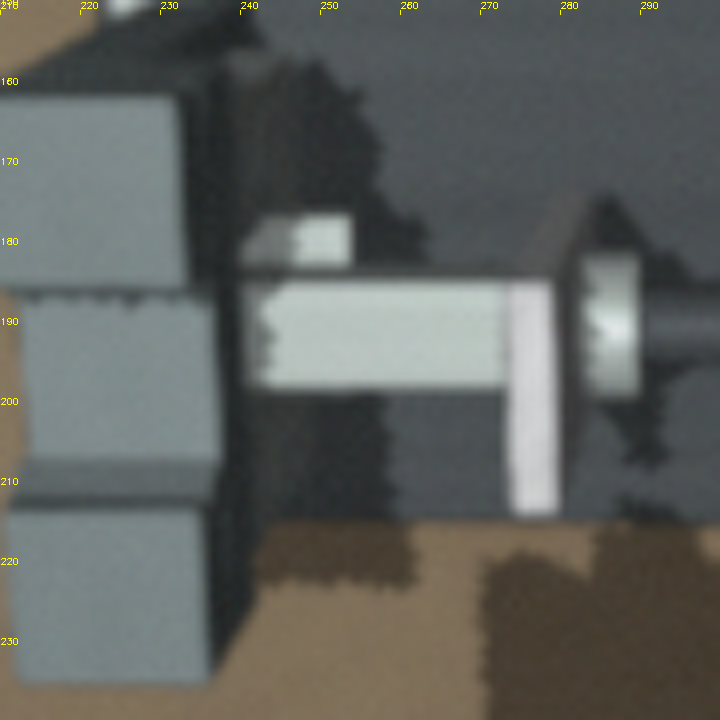

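View pics/w17b.png

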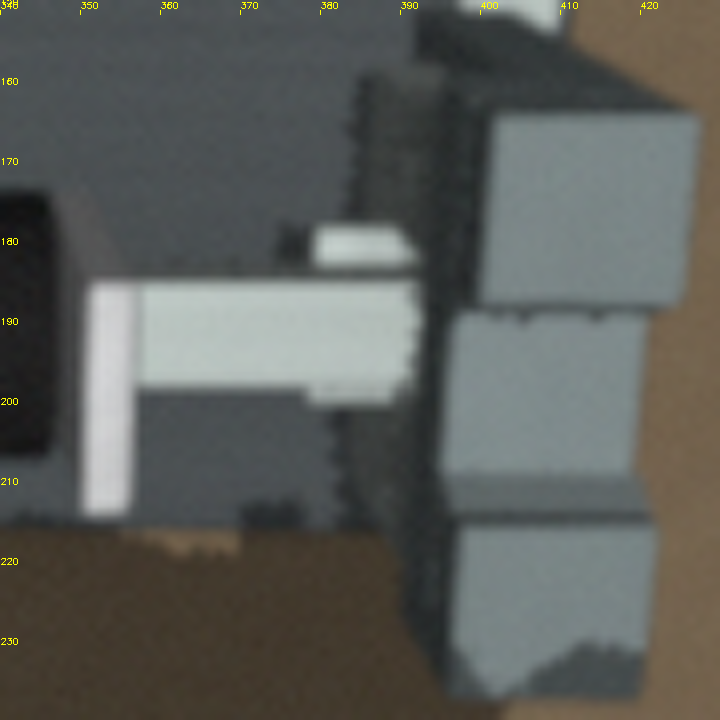

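Run:
```python
from h import *
from station import order
inc((.4151,-.3304,.2))
print(order.finish_job())
```

```text
t 15.6 pos [ 0.4144 -0.3286  0.2067] jaw -124.52672576228592 tilt [-0.0029  0.0031 -1.    ] F [-0.237   0.1391 -0.5833] open 0.07792862756562341
inc cm [0.1655 0.1109 0.6682] twist 0
the job is handed in; nothing more can be done
None
```

The idler is seated in the fork with both axle ends sprung into their recesses, and I handed the job in at about 15.6 s; `finish_job()` gives no verdict.

**What I did:** I lifted the idler out of the cradle by its drum, laid it across the notches and let go. I then took it by the tabs, squeezed it to its stop (43 mm opening) and lowered it until I felt it land. The axis was then about 51 mm above the bench, so the ledges are at about 46 mm. I released it, let it spring out and backed straight up.

**Last checks:**
- **Seating:** the tabs are back to about 65.5 mm apart, so the plunger is essentially extended. Both axle ends disappear into the bearing plates.
- **Tip positions:** the idler sits about 1.5 mm towards the sprung end. That puts the tips at roughly 69.5 mm and 72.3 mm from the fork's middle, against the required 67.5 mm.
- **Clearance:** the arm stands clear above the fork and touches nothing.

**What was less clean:**
- **Landing force:** I made two more small lowering moves after first contact, so the wrist force rose to about 16 N upwards (limit 50 N) before I backed off.
- **Slip in the grip:** the idler sagged about 5 mm in the jaws during the squeeze, as the pads swung downwards. I corrected the position by about 1 mm each way before lowering.
- **Bystanders:** I didn't measure the V-block or the screwdriver again at the end, but the arm never went near either one.

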